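Swap the guard door to the loaded test jig

ROBOT

A 6-joint arm with a two-finger parallel gripper is mounted at the origin on the work surface. World frame = base frame: x ahead of the robot, y to its left, z up, the work surface at z = 0. Lengths are in m, angles in rad, forces in N, time in s.
With the tool pointing down it reaches from about 0.35 to 0.85 m from the base axis. Payload 8.1 kg.
Tool frame: the origin (TCP) lies at the very end of the fingers, on their centre line; the grasp point (between the pads) lies 19 mm behind it; z points along the fingers, y is the line along which they close (so a half turn about z gives the same grasp; the last joint's range is limited). The gripper opens to 85 mm and grips with 20 to 120 N. Pads are 22 mm wide; open, the fingers measure 114 mm over their backs; the gripper's body (76 mm by 85 mm) begins 54 mm behind the grasp point. The pads swing forward as they close: fully open they stand 13 mm farther back than shut.
Start: joints at [1.105, 0.13, 1.488, -0, 1.523, -0.085], TCP at [0.223, 0.557, 0.231] pointing down, gripper open.
Joint ranges: [-2.96, 2.96], [-0.89, 2.26], [0.02, 2.5], [-1.34, 4.48], [0, 2.73], [-2.66, 2.66]. Speed limits (rad/s): [2.39, 2.39, 2.79, 3.14, 3.14, 3.14].

INTERFACE

Orientations are given as a unit quaternion [x, y, z, w].
In Python, from workcell import bot, eoat, kin, get_image, sign_off, readout gives the robot as it stands. Calls block until the motion is done:
- bot.move_ptp(position, orientation): joint-space move of the TCP to a pose.
- bot.move_l(position, velocity=0.15, rotation=None, stop_force=None): straight line of the TCP; rotation=None keeps the orientation; velocity is the mean speed in m/s. With stop_force (N) it stops when the force on the tool has changed by that much, and returns True; else False.
- bot.set_joints(angles): joint-space move.
- eoat.gripper_to(opening, newtons=None): finger opening in m; newtons is the grip in N (None keeps the last); returns when the fingers have stopped.
- bot.sleep(seconds).
- kin.solve_ik(position, orientation): joint angles nearest the present ones, or None.
- get_image(name): name is "side" or "top"; returns a dict with "frame" (384x512x3 uint8, red, green, blue), "K" (3x3 intrinsics, pixels), "R" (3x3) and "t" (3): a world point X has camera coordinates R X + t. Camera axes: x right, y down, z forward; pixel columns grow to the right and rows downward; lengths in m; the calibration is good to about 2 mm. A picture is of the moment at which its call begins. There is no depth.
A pose or a line that the arm cannot do raises bot.PlanningError and nothing moves.
- sign_off(): hands the job in; it is judged then, once.
Readings, each from a call of its own:
- readout.get_time_s(): time.
- readout.get_joint_positions(): joint angles.
- readout.get_dq(): joint speeds.
- readout.get_tau(): joint torques, N m.
- readout.get_eef_pos(): TCP position.
- readout.get_orientation(): TCP orientation.
- readout.get_force(): force on the tool from outside, world axes, zero at the start.
- readout.get_ft_torque(): the same for the moment, N m.
- readout.get_gripper_width(): finger opening in m.
- readout.get_grip_force(): force on a finger pad.
Only numpy, scipy, OpenCV 4.12 (cv2) and the standard library are available. Lean on these libraries where they do the work, as an engineer would, in place of code of your own. Each camera call takes 0.05 s, during which the arm holds its last target. There are 200 camera calls.

TASK

One of the two board test jigs is empty and has the guard door; the other holds a circuit board and has no guard. Pinch together the two tabs of the door's sprung hinge pins, lift the door off the empty jig, lower it between the two posts of the loaded jig and let go, so that its pins spring out into the slots of both posts and the door hangs there by itself.

Things in the scene. Friction and masses are not known exactly. Their poses are not given: they have to be found in the camera images.
- guard_grip (a point): grey louvred guard door (120 wide, 0.3 kg, hanging in the empty jig): point midway between the two upright pull tabs on its top, 50 above the middle of its hinge axis (mm). y along the hinge, z up. Tabs: 24 wide (x), 4 thick, from the axis to 20 above this point, 64 over their outer faces, 24 when pinched. Door's lower edge is 132 below, the empty jig's posts end 24 below this point.
- loaded_hinge (a point): jig holding the board: middle of its hinge axis, 112 mm above the bench, where the middle of the door's axis rests. y along the hinge, z up. Posts 6 mm thick, 136 apart, end 26 above it; in each a slot 30 wide (x), closed 18 above the axis, with a V floor centring the pin. Let go with the door's axis 2 to 12 above this point. Base and board lie low, on -x. The empty jig is alike.
- pin_a (a joint): travel (m) of the sprung hinge pin, 8 mm round, at the door's +y end: 0 = sprung out, sticking 20 mm out of the door's edge through the post's slot; 0.020 = pulled fully in by its tab (fixed to it), flush with the edge, so that the door lifts off upward. Its spring pushes 2 N (out) to 7 N (in) and drives it out again when the tab is let go.
- pin_b (a joint): the same for the pin at the door's -y end; pinching the two tabs together until they stop pulls both pins in.

How it is judged:
By the outcome, as a careful person would: the job done as asked, in the order asked, and still so for the second after the job is handed in, with the robot touching nothing.
It also fails if it takes over 48 s, if anything falls off the work surface, if the arm or the gripper's body presses on something with over 40 N, if the wrist force passes 120 N, or if a joint passes its speed limit or range.

## Working session

There is one attempt and no reset: what is moved stays moved. The work goes in short steps, each a Python script; the robot and the scene stay as the last script left them, time stands still between calls to the robot, and variables do not carry over. Pictures are saved under pics/ and viewed, at most 10 in all, crops included, and the job is handed in when it is done.

```bash
mkdir -p pics; ls; python3 - <<'E'
from workcell import *
import cv2,numpy as np
for n in("side","top"):
    d=get_image(n); cv2.imwrite(f"pics/{n}0.png",cv2.resize(d["frame"][:,:,::-1],(768,576),interpolation=cv2.INTER_CUBIC))
    np.savez(f"{n}0.npz",**d); print(n,d["K"].tolist(),(-d["R"].T@d["t"]).round(3),d["R"].round(3).tolist())
print(readout.get_time_s(),readout.get_orientation())
E
```

```text
pics
side [[491.2160416812035, 0.0, 259.0276562232479], [0.0, 491.2160416812035, 194.13561100912722], [0.0, 0.0, 1.0]] [ 0.504 -0.826  0.661] [[0.999, -0.049, 0.004], [-0.023, -0.523, -0.852], [0.044, 0.851, -0.523]]
top [[492.4906020987937, 0.0, 257.21041098172], [0.0, 492.4906020987937, 193.84457426083074], [0.0, 0.0, 1.0]] [0.381 0.016 1.158] [[-0.025, -0.999, 0.025], [-0.985, 0.02, -0.171], [0.17, -0.029, -0.985]]
0.1 [ 1.89244777e-01  9.81929566e-01 -8.26049590e-04 -2.43764708e-04]
```

View pics/side0.png

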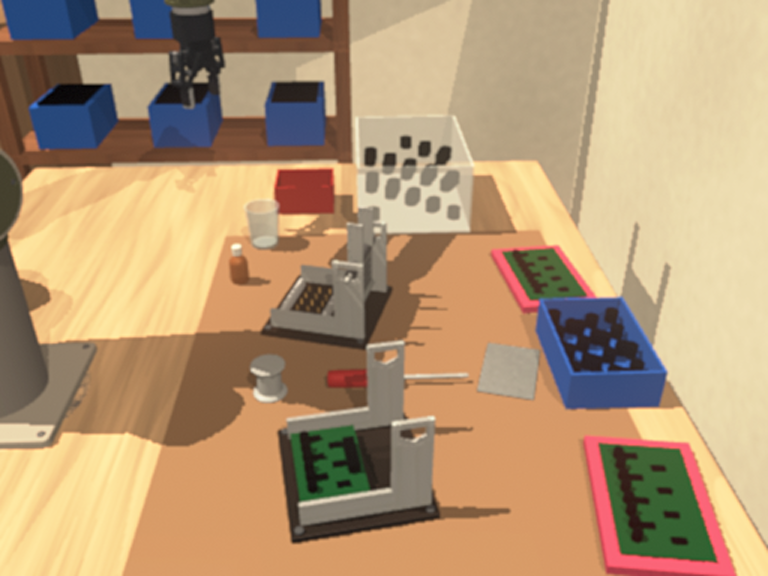

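View pics/top0.png

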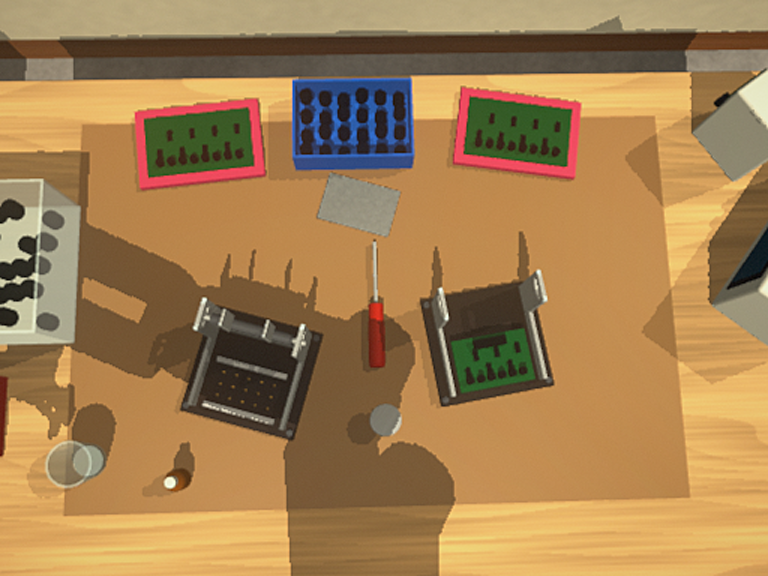

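The side view shows the loaded jig (posts at ~(385,350) and (412,425)) and the empty jig with the door beyond it (~(365,270)). In the top view (+x up, +y left), the empty jig's posts are at ~(203,315) and (300,340), and the loaded jig's at ~(440,303) and (537,287). Next I'll zoom in on the four post areas.

```bash
python3 - <<'E'
import cv2,numpy as np
t=np.load("top0.npz")["frame"][:,:,::-1]; s=np.load("side0.npz")["frame"][:,:,::-1]
def c(im,u,v,w,h):  # native crop -> 400x300
    p=cv2.resize(im[v:v+h,u:u+w],(400,300),interpolation=cv2.INTER_CUBIC)
    k=400/w
    for i in range(0,w,10):
        cv2.line(p,(int((i+.5)*k),0),(int((i+.5)*k),4),(0,0,255),1)
        if i%20==0: cv2.putText(p,str(u+i),(int(i*k),14),0,.35,(0,0,255))
    for j in range(0,h,10):
        cv2.line(p,(0,int((j+.5)*k)),(4,int((j+.5)*k)),(0,0,255),1)
        if j%20==0: cv2.putText(p,str(v+j),(5,int((j+.5)*k)+4),0,.35,(0,0,255))
    return p
a=c(t,120,185,100,75);b=c(t,275,170,100,75);d=c(s,190,130,100,75);e=c(s,210,220,100,75)
cv2.imwrite("pics/z.png",np.vstack([np.hstack([a,b]),np.hstack([d,e])]))
E
```

```text
(no output)
```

View pics/z.png

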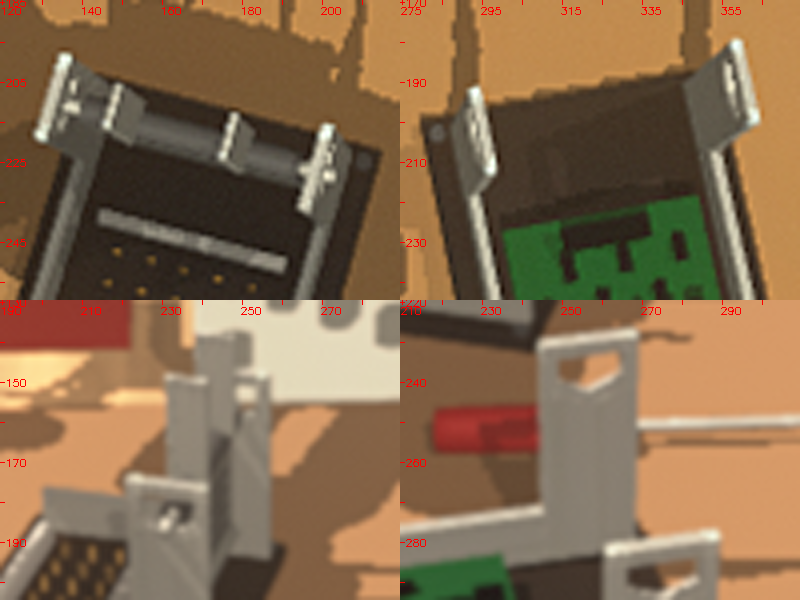

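The top crops show the bright post-top strips. In native pixels the loaded ones run from (292.5,192.5) to (297,212.5) and (359,181) to (363,200). The tab tops are near (149,211) and (177,219). The side crops show the slot is centred in its post. Now I'll cast the strip ends and tab tops onto their known heights in both views.

```bash
cat > h.py <<'E'
import numpy as np
def cast(d,uv,z):
    uv=np.atleast_2d(uv); C=-d["R"].T@d["t"]
    r=(d["R"].T@np.linalg.inv(d["K"])@np.c_[uv,np.ones(len(uv))].T).T
    return (C+r*((z-C[2])/r[:,2])[:,None])[:,:2]
E
python3 - <<'E'
import numpy as np,cv2
from h import cast
T=np.load("top0.npz");S=np.load("side0.npz")
def nat(p,u,v,ox,oy): return (np.array(p,float)-[ox,oy])/4+[u,v]-.5
def show(n,d,uv,z):
    P=cast(d,uv,z)*1000; a,b,c,e=P  # +y post (front,back), -y post (front,back)
    m1,m2=(a+b)/2,(c+e)/2; h=m1-m2
    print(n,"c",P.mean(0).round(1),"span",np.linalg.norm(h).round(1),"yaw(y axis)",np.degrees(np.arctan2(-h[0],h[1])).round(2),"w",np.linalg.norm(a-b).round(1),np.linalg.norm(c-e).round(1),"yaw x",[np.degrees(np.arctan2(*(q)[::-1])).round(1) for q in(a-b,c-e)])
show("T empty",T,nat([(66,57),(42,138),(326,128),(305,210)],120,185,0,0),.138)
show("T tabs",T,nat([(128,87),(108,127),(237,115),(225,163)],120,185,0,0),.182)
show("T load",T,nat([(472,90),(491,173),(737,42),(756,122)],275,170,400,0),.138)
show("S load",S,nat([(637,333),(540,345),(718,535),(605,548)],210,220,400,300),.138)
# bright masks
for n,(u,v,w,h) in dict(emp=(120,185,100,75),load=(275,170,100,75)).items():
    f=T["frame"][v:v+h,u:u+w]; m=(f.min(2)>165).astype(np.uint8)
    k,l,st,ce=cv2.connectedComponentsWithStats(m,connectivity=8)
    for i in range(1,k):
        if st[i,4]>8:
            ys,xs=np.nonzero(l==i); r=cv2.minAreaRect(np.c_[xs,ys].astype(np.float32))
            print(n,st[i,4],(ce[i]+[u,v]).round(1),"rect",(np.array(r[0])+[u,v]).round(1),np.round(r[1],1),"xy",(cast(T,np.array(r[0])+[u,v],.138)*1000).round(1),(cast(T,np.array(r[0])+[u,v],.182)*1000).round(1))
E
```

```text
T empty c [510.6 177.3] span 141.2 yaw(y axis) -16.58 w 43.8 43.8 yaw x [np.float64(-15.4), np.float64(-14.6)]
T tabs c [510.2 175.3] span 58.6 yaw(y axis) -17.1 w 22.1 24.6 yaw x [np.float64(-25.9), np.float64(-13.8)]
T load c [ 549.1 -163.6] span 143.5 yaw(y axis) 9.44 w 45.1 43.8 yaw x [np.float64(10.6), np.float64(9.8)]
S load c [ 548.6 -166.8] span 140.3 yaw(y axis) 9.3 w 45.2 45.7 yaw x [np.float64(9.4), np.float64(7.1)]
emp 42 [132.8 208.6] rect [132.8 208.9] [ 2.6 21.5] xy [[530.5 245.3]] [[524.1 235.4]]
emp 12 [147.3 212.7] rect [147.4 212.5] [1.2 7.6] xy [[522.5 215.1]] [[516.4 206.5]]
emp 14 [176.6 219.1] rect [176.7 219.1] [ 1.1 10.4] xy [[507.4 154.4]] [[501.9 148.4]]
emp 44 [198.7 225.2] rect [198.3 225.9] [ 5.1 21.1] xy [[492.1 109.7]] [[487.3 105.7]]
load 44 [361.  190.2] rect [361. 190.] [20.8  2.4] xy [[ 560.8 -234.1]] [[ 553.  -223.4]]
load 41 [295.5 202.3] rect [295.6 202.4] [21.4  2.5] xy [[537.2 -94.3]] [[530.4 -89.5]]
load 45 [357.5 226.4] rect [357.4 226. ] [37.1  1.2] xy [[ 484.5 -221.9]] [[ 480.  -211.6]]
load 29 [295.6 231.8] rect [295.6 231.5] [25.5  1. ] xy [[476. -92.]] [[471.9 -87.3]]
```

Measurements against what they must be:

| Item | Centre (mm) | Yaw | Span check |
|---|---|---|---|
| Loaded hinge | (549, -165) | +9.5° | 142 between post centres, expected 142 |
| Door | (510, 177) | -15.8° | 60 between tabs, expected 60 |

The two views agree within 3 mm. Moving to the door now.

```bash
cat >> h.py <<'E'
from scipy.spatial.transform import Rotation as Ro
def q(deg,flip): return (Ro.from_euler('z',deg+180*flip,degrees=True)*Ro.from_euler('x',180,degrees=True)).as_quat()
G=np.array([.510,.177]);GY=-15.8
L=np.array([.549,-.165]);LY=9.5
E
python3 - <<'E'
from workcell import *
from h import *
import cv2
fl=None
for f in(0,1):
    a=kin.solve_ik([*G,.143],q(GY,f)); b=kin.solve_ik([*L,.149],q(LY,f))
    print(f,None if a is None else np.round(a,2),None if b is None else np.round(b,2))
    if a is not None and b is not None and (fl is None or abs(a[5])+abs(b[5])<best): fl=f;best=abs(a[5])+abs(b[5])
print("flip",fl); open("flip","w").write(str(fl))
p=readout.get_eef_pos(); bot.move_l([p[0],p[1],.32],.3)
bot.move_ptp([*G,.26],q(GY,fl))
print(bot.move_l([*G,.143],.12,stop_force=8),readout.get_eef_pos(),readout.get_force(),readout.get_time_s())
o=[]
for n,(u,v) in dict(top=(110,165),side=(180,110)).items():
    f=get_image(n)["frame"][:,:,::-1][v:v+90,u:u+120]; o.append(cv2.resize(f,(400,300),interpolation=cv2.INTER_CUBIC))
cv2.imwrite("pics/g1.png",np.hstack(o))
E
```

```text
0 [ 0.24  0.03  1.76 -0.    1.35  2.09] [-0.38  0.11  1.66 -0.    1.37  1.02]
1 [ 0.24  0.03  1.76  0.    1.35 -1.06] [-0.38  0.11  1.66  0.    1.37 -2.12]
flip 0
False [0.51067558 0.17718134 0.14404259] [ 0.15780748 -0.10623053 -0.26042443] 3.5417
```

View pics/g1.png

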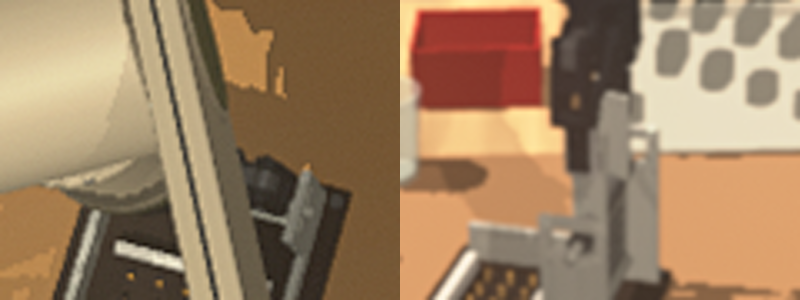

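In the side crop the near finger, with its tip at ~(580,170), stands in front of the near tab, with no contact force. Pinching and lifting slightly to check.

```bash
python3 - <<'E'
from workcell import *
from h import *
import cv2
eoat.gripper_to(.020,60); bot.sleep(.2)
print(readout.get_gripper_width(),readout.get_grip_force(),readout.get_force(),readout.get_time_s())
o=[]
def snap(u,v):
    f=get_image("side")["frame"][:,:,::-1][v:v+90,u:u+120]; o.append(cv2.resize(f,(400,300),interpolation=cv2.INTER_CUBIC))
snap(180,110)
print(bot.move_l([*G,.173],.08,stop_force=15),readout.get_eef_pos(),readout.get_force())
snap(180,90)
cv2.imwrite("pics/g2.png",np.hstack(o)); print(readout.get_time_s(),readout.get_gripper_width())
E
```

```text
0.020827402299168365 42.40148305892944 [-0.22205099  1.21761992 -2.25264546] 4.4667
False [0.51049416 0.1771502  0.17384245] [-0.56055371 -0.33228046 -1.80597381]
5.0917 0.02110551354254035
```

View pics/g2.png

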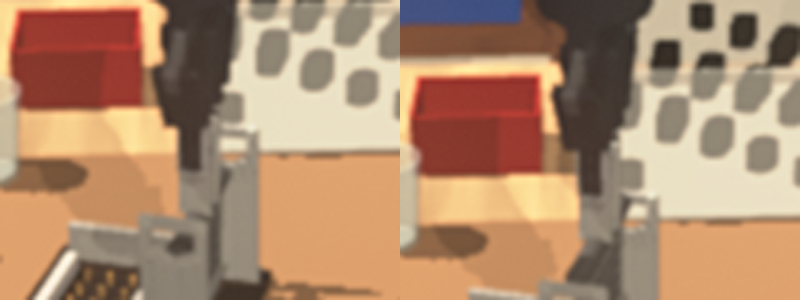

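After the pinch (width 21 mm, 42 N) the pin is out of the near slot. In the right frame the door's top edge has risen above the post, at ~(590,245). Continuing the lift and carrying it across.

```bash
python3 - <<'E'
from workcell import *
from h import *
import cv2
fl=int(open("flip").read())
print(bot.move_l([*G,.31],.12,stop_force=15),readout.get_eef_pos(),readout.get_force(),readout.get_gripper_width())
bot.move_l([*L,.31],.2,rotation=q(LY,fl)); bot.sleep(.3)
print(readout.get_eef_pos(),readout.get_force(),readout.get_gripper_width(),readout.get_time_s())
o=[]
for n,(u,v) in dict(top=(240,130),side=(170,90)).items():
    d=get_image(n); np.savez(n+"1.npz",**d)
    o.append(cv2.resize(d["frame"][v:v+210,u:u+140,::-1],(400,600),interpolation=cv2.INTER_CUBIC))
cv2.imwrite("pics/c1.png",np.hstack(o))
E
```

```text
False [0.5095704  0.1769097  0.30881705] [ 0.20246325  0.30271635 -2.80287257] 0.020675617175740086
[ 0.54905443 -0.16463611  0.310081  ] [-0.22139915 -0.07858481 -2.01215557] 0.020833785606540714 8.5583
```

View pics/c1.png

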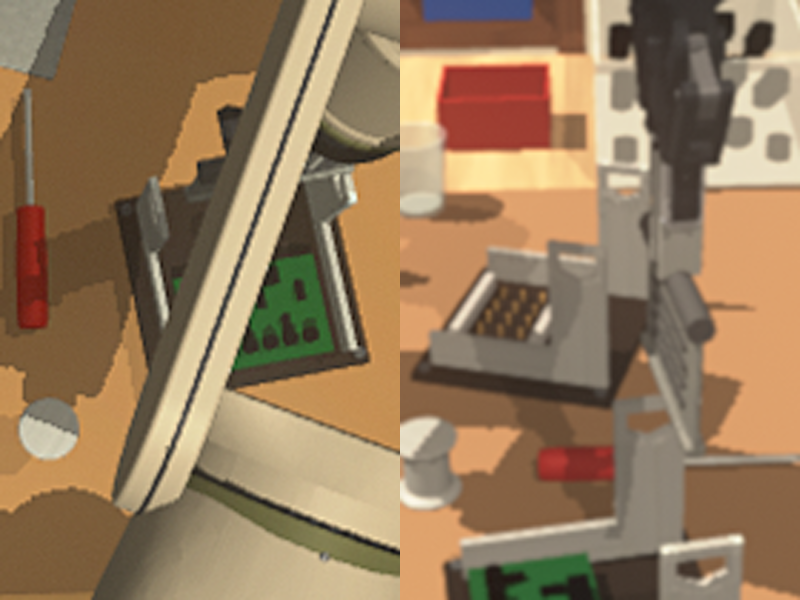

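The door is held by both tabs over the loaded jig. In the side crop its axis barrel ends at ~(700,318) and its lower near corner is at ~(690,447). I'll compare these with their predicted pixels.

```bash
python3 - <<'E'
from h import *
import cv2
S=np.load("side1.npz")
y=np.array([-np.sin(np.radians(LY)),np.cos(np.radians(LY))])
def pr(P):
    c=S["R"]@P+S["t"]; p=S["K"]@c; return p[:2]/p[2]
for n,s,z in(("axis near",-60,.279),("bottom near",-60,.197),("bottom far",60,.197),("axis far",60,.279),("tabtop near",-12,.349),("TCP",0,.31)):
    P=np.r_[L+y*s/1000,z]; u=pr(P); print(n,u.round(1),"crop",((u+.5-[170,90])*400/140+[400,0]).round(0), "px/mm x",((pr(P+[.001,0,0])-u)[0]*400/140).round(2),"z",((pr(P+[0,0,.001])-u)[1]*400/140).round(2))
f=S["frame"][130:270,225:305,::-1]
cv2.imwrite("pics/c2.png",cv2.resize(f,None,fx=4,fy=4,interpolation=cv2.INTER_CUBIC))
E
```

```text
axis near [275.6 200.7] crop [703. 318.] px/mm x 1.96 z -1.66
bottom near [274.5 245.6] crop [700. 446.] px/mm x 1.85 z -1.48
bottom far [258.  204.4] crop [653. 328.] px/mm x 1.63 z -1.38
axis far [258.1 162.9] crop [653. 210.] px/mm x 1.72 z -1.53
tabtop near [268.7 143.1] crop [683. 153.] px/mm x 1.95 z -1.77
TCP [266.5 162.9] crop [677. 210.] px/mm x 1.87 z -1.66
```

View pics/c2.png

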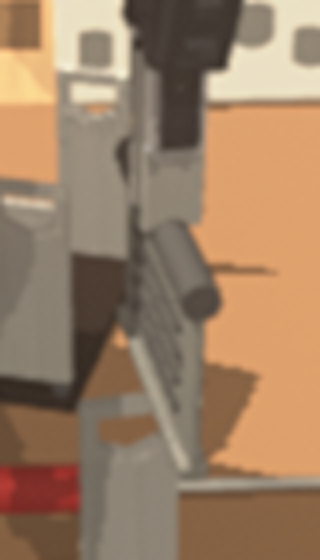

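The barrel end is at ~(203,298) in this crop, which is native (275,204). The axis x is right, the panel hangs upright, and the door sits 3–5 mm lower in the grip than nominal. I'll lower with stop_force to nominal +9 mm, so about +5 real, and look.

```bash
python3 - <<'E'
from workcell import *
from h import *
import cv2
print(bot.move_l([*L,.153],.09,stop_force=6),readout.get_eef_pos(),readout.get_force(),readout.get_ft_torque(),readout.get_time_s())
o=[]
for n,(u,v) in dict(top=(270,150),side=(205,200)).items():
    d=get_image(n); np.savez(n+"2.npz",**d)
    o.append(cv2.resize(d["frame"][v:v+100,u:u+100,::-1],(400,400),interpolation=cv2.INTER_CUBIC))
cv2.imwrite("pics/d1.png",np.hstack(o))
E
```

```text
False [ 0.54940917 -0.16514664  0.15369148] [-0.802616   -0.27778909 -2.3044864 ] [ 0.031446    0.01039452 -0.03008598] 10.55
```

View pics/d1.png

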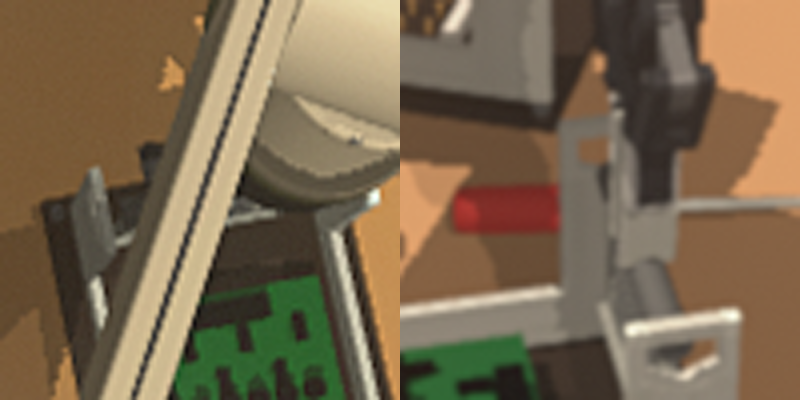

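The door is between the posts. Through the near slot (crop x 645–718, y 340–380) the dark barrel end shows at ~(668,352). A quick numeric check of where the axis should appear there.

```bash
python3 - <<'E'
from h import *
import cv2
S=np.load("side2.npz")
y=np.array([-np.sin(np.radians(LY)),np.cos(np.radians(LY))]);x=np.array([y[1],-y[0]])
def pr(dx,s,z):
    c=S["R"]@np.r_[L+y*s+x*dx,z]+S["t"]; p=S["K"]@c; return ((p[:2]/p[2]+.5-[205,200])*4+[400,0]).round(0)
print("post top outer L/R",pr(-.022,-.074,.138),pr(.022,-.074,.138))
print("slot floor rim, top L/R outer",pr(-.015,-.074,.130),pr(.015,-.074,.130),"axis rest outer",pr(0,-.074,.112))
for h in(0,.003,.006,.009,.012): print("barrel end h",h,pr(0,-.06,.112+h))
cv2.imwrite("pics/d2.png",cv2.resize(S["frame"][270:310,250:300,::-1],(800,640),interpolation=cv2.INTER_CUBIC)); 
E
```

```text
post top outer L/R [631. 333.] [739. 317.]
slot floor rim, top L/R outer [648. 345.] [721. 335.] axis rest outer [684. 374.]
barrel end h 0 [676. 350.]
barrel end h 0.003 [676. 345.]
barrel end h 0.006 [676. 339.]
barrel end h 0.009 [676. 334.]
barrel end h 0.012 [676. 328.]
```

View pics/d2.png

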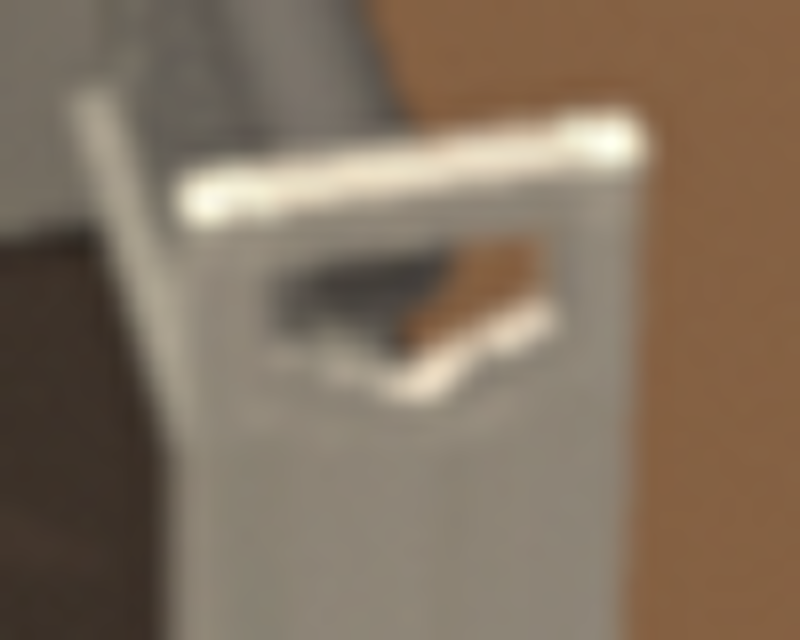

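The barrel end is centred at about crop (675,346). The prediction, corrected for the ~2 px that the post top is off, puts the axis about 3 mm above rest and centred in x. I'll raise 3 mm to mid-window and release.

```bash
python3 - <<'E'
from workcell import *
from h import *
import cv2
bot.move_l([*L,.156],.03); bot.sleep(.3)
eoat.gripper_to(.085); bot.sleep(.5)
print(readout.get_gripper_width(),readout.get_force(),readout.get_time_s())
print(bot.move_l([*L,.26],.06,stop_force=6),readout.get_force())
bot.move_ptp([.42,.05,.34],q(0,int(open("flip").read())))
bot.sleep(.3);print(readout.get_force(),readout.get_time_s())
o=[]
for n,(u,v) in dict(top=(270,160),side=(215,210)).items():
    d=get_image(n); np.savez(n+"3.npz",**d)
    o.append(cv2.resize(d["frame"][v:v+100,u:u+100,::-1],(400,400),interpolation=cv2.INTER_CUBIC))
cv2.imwrite("pics/e1.png",np.hstack(o))
E
```

```text
0.08539933526283322 [-0.56921548 -0.18526713 -0.11524947] 12.3417
False [-0.59378921 -0.01826053 -0.61533279]
[ 0.17354002 -0.25042872  0.00458271] 15.55
```

View pics/e1.png

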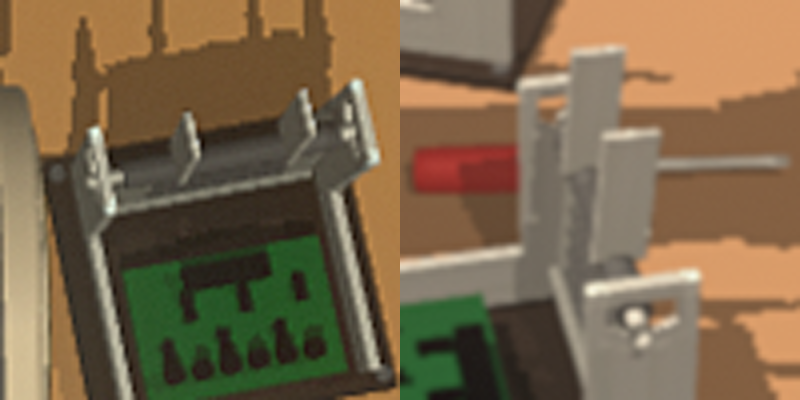

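In the last picture both pins are out. The near one shows at ~(632,318), which looks high in its slot (x 612–680, V bottom ~(645,345)). I've used all my picture views, so I'll measure the seating numerically from the tab tops and the pin pixels.

```bash
python3 - <<'E'
from workcell import *
from h import *
import cv2
T=get_image("top");S=get_image("side");S3=np.load("side3.npz")
print("moved?",np.abs(S["frame"].astype(int)-S3["frame"])[200:320,210:320].max(),readout.get_time_s())
y=np.array([-np.sin(np.radians(LY)),np.cos(np.radians(LY))]);x=np.array([y[1],-y[0]])
def pr(d,dx,s,z):
    c=d["R"]@np.r_[L+y*s+x*dx,z]+d["t"]; p=d["K"]@c; return p[:2]/p[2]
e=lambda uv:((uv+.5-[215,210])*4+[400,0]).round(0)
t=lambda uv:((uv+.5-[270,160])*4).round(0)
for h in(0,.006): print("h",h,"near tab top outer L/R",e(pr(S,-.012,-.032,.182+h)),e(pr(S,.012,-.032,.182+h)),"far tab outer/inner",e(pr(S,-.012,.028,.182+h)),e(pr(S,.012,.028,.182+h)),"pin tip",e(pr(S,0,-.08,.112+h)))
print("post top",e(pr(S,-.022,-.074,.138)),e(pr(S,.022,-.074,.138)))
for s in(.03,-.03): print("top: tab",t(pr(T,.012,s,.182)),t(pr(T,-.012,s,.182)))
print("pins top",t(pr(T,0,.08,.112)),t(pr(T,0,-.08,.112)))
g=cv2.cvtColor(S["frame"],cv2.COLOR_RGB2GRAY); print("cols 260-290 rows 277-303")
for r in range(277,303): print(r,*g[r,260:290])
E
```

```text
moved? 39 15.75
h 0 near tab top outer L/R [593. 136.] [651. 129.] far tab outer/inner [562.  52.] [617.  46.] pin tip [648. 344.]
h 0.006 near tab top outer L/R [593. 124.] [652. 117.] far tab outer/inner [562.  41.] [617.  34.] pin tip [648. 333.]
post top [591. 293.] [699. 277.]
top: tab [189. 120.] [199. 166.]
top: tab [304.  98.] [315. 144.]
pins top [ 84. 182.] [373. 128.]
cols 260-290 rows 277-303
277 97 98 98 96 93 92 102 109 113 111 108 101 91 92 122 156 169 170 170 171 173 178 180 181 186 200 205 208 210 195
278 96 97 99 97 95 94 99 109 113 114 113 112 109 108 126 160 179 185 190 193 196 200 203 204 210 224 230 236 240 220
279 97 100 105 107 109 111 117 131 141 144 150 161 167 169 177 192 204 208 212 216 216 217 217 215 213 213 219 232 235 214
280 104 125 146 162 172 175 174 183 190 193 198 209 215 216 217 217 218 214 209 206 205 201 196 192 186 177 181 187 184 172
281 117 168 210 225 228 227 223 219 217 216 215 210 208 206 203 198 193 186 174 167 165 160 149 144 142 142 144 147 145 148
282 125 193 238 240 228 221 221 209 198 193 187 174 168 165 160 149 144 140 137 136 135 
[... 1789 characters left out ...]
 133 133 128 121 124 133 133 128 130 132 132 131 131 130 130 130 130 129 126 115
298 154 143 132 128 127 126 127 127 129 129 131 130 125 115 110 117 125 127 127 128 129 129 131 131 130 130 129 129 126 114
299 156 145 132 127 126 125 127 127 129 129 130 130 125 118 118 123 129 128 128 128 129 130 131 131 130 131 130 130 126 115
300 157 146 132 128 127 125 127 127 129 129 130 130 129 128 129 130 131 129 128 128 129 130 130 130 130 130 130 129 126 114
301 151 147 132 127 126 126 127 127 129 129 130 130 131 131 132 131 130 129 128 129 130 130 131 130 130 130 130 129 126 112
302 144 147 134 128 127 126 126 127 130 129 130 130 130 130 131 131 130 128 128 129 129 129 130 131 130 130 130 129 124 111
```

```bash
python3 - <<'E'
from h import *
import cv2
d0S,d0T,d3S,d3T=[np.load(f) for f in("side0.npz","top0.npz","side3.npz","top3.npz")]
def pr(d,C,Y,dx,s,z):
    y=np.array([-np.sin(np.radians(Y)),np.cos(np.radians(Y))]);x=np.array([y[1],-y[0]])
    c=d["R"]@np.r_[C+y*s+x*dx,z]+d["t"]; p=d["K"]@c; return (p[:2]/p[2]).round(1)
G2=np.array([.5105,.1773])
for n,dS,dT,C,Y in(("init",d0S,d0T,G2,-15.8),("now",d3S,d3T,L,LY)):
    print(n,"S near tip s=-.06,-.07,-.08:",*[pr(dS,C,Y,0,s,.112) for s in(-.06,-.07,-.08)],"post top",pr(dS,C,Y,-.022,-.074,.138),pr(dS,C,Y,.022,-.074,.138))
    print("  T +y tip s=.06,.08",pr(dT,C,Y,0,.06,.112),pr(dT,C,Y,0,.08,.112),"-y",pr(dT,C,Y,0,-.06,.112),pr(dT,C,Y,0,-.08,.112),"posttop",pr(dT,C,Y,0,.071,.138),pr(dT,C,Y,0,-.071,.138))
g=lambda d:cv2.cvtColor(d["frame"],cv2.COLOR_RGB2GRAY)
def pa(t,d,c,r):
    print(t,"cols",*c)
    for i in range(*r): print(i,*g(d)[i,c[0]:c[1]])
pa("init S near",d0S,(220,243),(172,195))
pa("init T +y",d0T,(127,147),(198,221)); pa("init T -y",d0T,(190,208),(213,239))
pa("now T +y",d3T,(288,306),(190,217)); pa("now T -y",d3T,(346,366),(178,204))
E
```

```text
init S near tip s=-.06,-.07,-.08: [232.9 182.3] [231.7 184.5] [230.4 186.7] post top [221.1 173.9] [240.7 176.2]
  T +y tip s=.06,.08 [140.4 212.3] [131.3 209.9] -y [194.8 226.4] [203.9 228.7] posttop [132.7 209.3] [198.7 226.4]
now S near tip s=-.06,-.07,-.08: [273.4 287.1] [274.9 291.3] [276.4 295.5] post top [262.3 282.6] [289.3 278.7]
  T +y tip s=.06,.08 [299.7 203.3] [290.6 205. ] -y [353.7 193.1] [362.7 191.4] posttop [295.9 202.3] [361.4 190. ]
init S near cols 220 243
172 131 114 114 114 113 107 101 101 100 99 102 117 129 131 131 132 133 133 134 134 132 120 94
173 114 125 153 168 169 149 128 122 119 112 112 122 133 133 132 129 126 127 130 133 131 119 95
174 114 151 191 212 214 198 176 170 167 162 156 155 156 149 141 136 129 127 130 134 134 123 100
175 113 150 180 192 200 198 189 190 190 192 191 190 186 179 174 172 168 163 160 160 160 142 111
176 115 134 151 158 161 155 153 158 159 164 173 176 176 181 187 190 192 192 192 193 194 170 121
177 126 130 140 146 147 136 132 135 133 135 140 141 142 148 153 158 160 168 179 189 192 169 119
178 136 133 138 141 139 129 122 124 123 125 1
[... 7818 characters left out ...]
5 115 81 89 87 80 81 74 112 168 147 130 63 105 173 182 170 125 133
195 115 107 88 88 90 86 80 80 76 82 97 105 129 80 97 150 182 172 141 132
196 113 88 84 84 84 79 76 74 74 75 71 91 123 92 93 144 182 170 142 128
197 87 78 75 76 77 72 69 74 75 77 76 81 101 97 91 131 200 203 176 125
198 73 73 82 89 87 77 76 77 79 79 78 77 97 118 76 107 190 224 199 124
199 88 86 93 96 79 77 78 79 77 79 77 76 85 93 72 87 163 227 205 131
200 92 96 98 77 74 77 80 77 78 78 79 75 75 76 69 102 171 198 176 139
201 91 89 78 73 76 79 77 75 77 77 77 78 75 68 76 100 136 142 140 134
202 102 102 69 79 78 80 80 77 76 77 78 76 74 73 89 105 120 129 132 133
203 130 120 60 77 78 79 78 80 76 75 71 75 86 105 119 132 133 134 132 133
```

The initial, correctly hung state gives the same pattern: tip at predicted s=-80, with a lit shaft section behind it. Now the near tip is at (275.4,294.5) against (276.4,295.5) predicted. In the top view the far tip shows outside its post at (292.5,205). So both pins are through and seated. One stillness check, then hand in.

```bash
python3 - <<'E'
from workcell import *
import numpy as np
bot.sleep(1.5); a=get_image("side")["frame"].astype(int); bot.sleep(.4); b=get_image("side")["frame"].astype(int)
d=np.abs(a-b)[200:320,210:320]; o=np.load("side3.npz")["frame"].astype(int); e=np.abs(b-o)[200:320,210:320]
print(d.max(),d.mean(),e.max(),e.mean(),np.abs(a-b)[330:,:100].mean(),readout.get_time_s())
if d.mean()<3: print(sign_off())
E
```

```text
5 0.4886111111111111 49 0.5297727272727273 0.239320987654321 17.75
the job is handed in; nothing more can be done
None
```

The guard door now hangs by itself in the loaded jig: images show both pins through the post slots and the door still, with the arm clear, and I handed the job in at 17.8 s of the 48 s allowed.

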